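# Set and lock the stem gauge

## Robot

A 7-joint arm with a two-finger parallel gripper is mounted at the origin on the work surface. World frame = base frame: x ahead of the robot, y to its left, z up, the work surface at z = 0. Lengths are in m, angles in rad, forces in N, time in s.
With the tool pointing down it reaches from about 0.4 to 0.85 m from the base axis. Payload 10.4 kg.
Tool frame: the origin (TCP) lies at the very end of the fingers, on their centre line; the grasp point (between the pads) lies 19 mm behind it; z points along the fingers, y is the direction in which the jaws open and shut (so a half turn about z gives the same grasp; the last joint's range is limited). The gripper opens to 87 mm and grips with 3 to 60 N. Pads are 19 mm wide; open, the fingers measure 117 mm over their backs; the gripper's body (75 mm by 190 mm) begins 51 mm behind the grasp point.
Start: joints at [-1.332, 0.332, -0.065, 1.46, 0.022, 1.35, -0.088], TCP at [0.162, 0.604, 0.223] pointing down, gripper open.
Joint ranges: [-2.6, 2.6], [-0.5, 2.12], [-1.47, 1.34], [0.16, 2.42], [-1.27, 4.41], [0.06, 2.06], [-2.6, 2.6]. Speed limits (rad/s): [2.22, 2.22, 2.79, 2.79, 3.14, 3.14, 3.14].

## Interface

Orientations are given as a unit quaternion [x, y, z, w].
In Python, from bench import r, eyes, job gives the robot as it stands. The module is installed in compiled form; this text tells all that it offers.
- The arm moves only by the tool play_rows, never from a script. Its argument "motion" is a list of rows, each a list of 7 numbers: the shift along the tool's x, y, z as a fraction of full scale, then the turn, a rotation vector about the tool's x, y, z as a fraction of full scale, then the opening in per cent of the stroke, from 0 (shut) to 100 (fully open). A call has 1 to 5 rows; each row is the pose to reach, as a shift and turn from the pose commanded when the call began, along the tool's axes at that moment; what a row does not reach only later rows make up. Full scale, the value 1, is 0.2 m for a shift and 90 degrees for a turn. A row lasts 1/8 s, in which the tool goes at most 62.5 mm and 10.7 degrees, less where a joint would pass 70% of its speed; a pose out of reach is approached as far as the arm can. A call with a number of a shift or a turn outside -1 to 1 is refused whole. A call with a gripper value outside its range is refused whole. The fingers move at their own pace and stop on an object; "squeeze" is the grip in N (left out, the last holds). Time passes only in rows, so rows that repeat a pose let the fingers close. It gives the time, the measured TCP pose, the force and the opening at its end, in the units of the state.
- r.read_state(): the state, without advancing time (a new reading comes with each control period).
- eyes.camera(name): name is "scene" or "top"; returns a dict with "image" (384x512x3 uint8, red, green, blue), "mtx" (3x3 intrinsics, pixels), "R" (3x3) and "t" (3): a world point X has camera coordinates R X + t. Camera axes: x right, y down, z forward; pixel columns grow to the right and rows downward; lengths in m; the calibration is good to about 2 mm. A picture is of the moment at which its call begins. There is no depth.
- job.close_job(): hands the job in, once; it reports no verdict.
Trained networks look in a picture, given as the dict that the camera call returned (one of the last four; its "shot" number tells which), for a name from the list of things; names that differ only in an ending like _2 or _b are one class to them, and where a whole thing is asked for, a point or a joint stands for the part that bears it (a point fixed in the world has none). Each returns a list of dicts, best first, with "p" (0 to 1); they miss things now and then, are a little off and sometimes report something else, mostly with a low value. They report only what shows in the picture. A call takes as long as a camera call.
- eyes.regions_of(picture, label): "region" (384x512 bool, what is visible of it) and "xy" ([column, row] in pixels, amid what is visible of it).
- eyes.landmark_of(picture, label): "xy" ([column, row] in pixels: a listed point, or the origin of a listed thing).
The state is a dict: "time": time; "joint_positions": joint angles; "joint_vel": joint speeds; "joint_torque": joint torques, N m; "ee_pos": TCP position; "eef_rot": TCP orientation; "ft_force": force on the tool from outside, world axes, zero at the start; "torque": the same for the moment, N m; "width": finger opening in m.
Only numpy, scipy, OpenCV 4.12 (cv2) and the standard library are available. Lean on these libraries where they do the work, as an engineer would, in place of code of your own. Each camera call takes 0.05 s, during which the arm holds its last target. There are 200 camera calls.

## Task

Set the stem-trimming gauge for the next batch: with the red cam lever still open, slide the stop by its orange handle until its red pointer is over the middle of the green tab, then flip the lever over away from you, past its snap point, until it lies fully down and the rod is clamped. Do not knock the rinse bar above it, leave the peeler, peeled stem, bowl and mug where they are, and let go of everything at the end.

Things in the scene. Friction and masses are not known exactly. Their poses are not given: they have to be found in the camera images.
- gauge: stem gauge, fixed: aluminium base 200 x 460 x 10 mm, steel clamp, sliding rod, white stem bed. Origin on the table under the clamp; rod axis and cam pivot lie straight above it. Its y axis runs along the rod from clamp to stop and scale, x points away from the robot, z up; yaw varies about +-0.2 rad. The clamp's cheeks span x -22..22, y -29..29 mm and are 100 mm high
- cam_pivot (a point): middle of the cam lever's pivot pin, 86 mm above the table, over the gauge's origin; the pin lies along the gauge's y axis
- cam_lever (a joint): angle (rad) of the red cam lever: 0 = upright, negative = leaning to the robot (gauge -x), 1.57 = fully home, level, pointing along gauge +x. Range -0.35..1.57. Starts open (-0.20..0.0). A spring resists: 0.25 N m at 0.6, peak 0.65 N m near 1.1, nil at dead centre (1.38); past that it snaps home and clamps the rod, short of that it springs back open
- lever_face (a point): middle of the lever's pushing face (towards the robot when open, on top when home), 75 mm out from the pivot along the lever, 5 mm off its middle plane. The lever is a red bar 26 mm wide (along gauge y), 10 mm thick, reaching from 10 to 102 mm from the pivot
- stop_rod (a joint): travel (m) of the steel rod and its stop along gauge +y; 0 puts the stop 175 mm from the gauge's origin; range -0.09..0.11. Friction about 2 N while the lever is open, stays where left; clamped tight (about 60 N) when the lever is home. The rod is a 22 mm square tube, axis 42 mm above the table, and reaches 340 mm from the stop back through the clamp
- stop_handle (a point): centre of the grip part of the orange upright handle on the stop, 102 mm above the table, 30 mm to the robot's side of the rod. The handle is 30 mm (gauge x) by 16 mm (gauge y) and stands from 74 mm (top of the blue stop plate, 8 mm thick along y) to 126 mm above the table; free space on both y sides
- stop_pointer (a point): red pointer of the stop, 3.6 mm wide: a point on it 5 mm from its tip, 32 mm above the table; the pointer passes just over the tops of the tabs and moves with the stop along the gauge's y (same y as the handle)
- tab_green: green tab on the scale at the gauge's robot-side edge, fixed for the episode: 28 mm (gauge x) by 14 mm (gauge y) by 14 mm high, origin at the centre of its underside (10 mm above the table), axes parallel to the gauge's. It marks the length wanted
- tab_white: white tab, same size and mounting as the green one, marking another length: not wanted now. Which of the two is nearer the clamp varies
- rinse_bar: fixed steel pipe, 34 mm thick, along gauge y, axis 225 mm above the table (nozzles hang 23 mm below the axis), 92 to 100 mm beyond the rod, over where the lever comes down. Origin on the table under the pipe, abreast of the clamp; 20 mm posts 200 mm to -y and 400 mm to +y of it. A gripper pointing straight down over the closed lever would hit it: lean the tool, fingers forward under the pipe
- stem_a: loose pale-green peeled lettuce stem, 270 x 48 mm, lying; leave alone; origin at the centre of its underside
- peeler: loose black-handled peeler, about 165 x 50 x 16 mm, lying in front of the gauge; leave alone
- bowl: loose open steel bowl, 170 mm across, 65 mm high; leave alone; origin at the centre of its underside
- mug: loose white mug, 76 mm across, 85 mm high, upright; leave alone; origin at the centre of its underside

How it is judged:
On the way, in this order (a step that is already met when the one before it is completed fails the run):
1. the stop's pointer is over the green tab while the lever is still open (less than 0.5 rad past upright) (y of stop_pointer in the frame of tab_green between -0.0065 and 0.0065 m and value of joint cam_lever below 0.5 rad), for 0.2 s.
2. the lever is flipped past its snap point and fully home, with the pointer still over the green tab (y of stop_pointer in the frame of tab_green between -0.0065 and 0.0065 m and value of joint cam_lever above 1.5 rad), for 0.2 s.
At the end, for the whole second after the job is handed in: The pointer's middle is over the green tab (within 6.5 mm of its centre along the scale), the lever is fully home (beyond 1.50 of 1.57 rad), the stop is still (all of step 2 and velocity of joint stop_rod between -0.005 and 0.005 m/s); the robot touches nothing.
It fails at once if the rinse bar is knocked (more than 8 N from the robot) (contact force between any of the fingers, the arm and rinse_bar above 8 N).
It fails at once if a bystander is moved more than 30 mm (distance of any of stem_a, peeler, bowl, mug from where it was at the start of the episode above 0.03 m).
It also fails if it takes over 48 s, if anything falls off the work surface, if the arm or the gripper's body presses on something with over 40 N, if the wrist force passes 120 N, or if a joint passes its speed limit or range.

## Working session

There is one attempt and no reset: what is moved stays moved. The work goes in short steps, Python scripts to look and compute and a tool call to move; the robot and the scene stay as the last step left them, time stands still between calls to the robot, and variables do not carry over. Pictures are saved under pics/ and viewed, about 8 in all and at most 12, crops included, and the job is handed in when it is done.

Besides the shell and the picture viewer there is one more tool, called after ">>>" in YAML: its name, and indented under it one key for each argument. play_rows: Moves the arm, as the interface text tells. Shift numbers are shares of 0.2 m and turn numbers shares of 90 degrees, none past 1 either way. Its arguments: {"type":"object","properties":{"motion":{"type":"array","items":{"type":"array","items":{"type":"number"}}},"squeeze":{"type":"number"}},"required":["motion"]}

```bash
mkdir -p pics; cat > h.py <<'E'
import numpy as np, cv2
from bench import r, eyes, job
from scipy.spatial.transform import Rotation as R
from scipy.optimize import least_squares
def shot(n,save=None):
    c=eyes.camera(n)
    if save: cv2.imwrite('pics/'+save,cv2.cvtColor(c['image'],cv2.COLOR_RGB2BGR))
    return c
def ray(c,uv):
    d=c['R'].T@np.linalg.inv(c['mtx'])@np.r_[uv,1]; o=-c['R'].T@c['t']; return o,d
def onz(c,uv,z):
    o,d=ray(c,uv); return o+d*(z-o[2])/d[2]
def proj(c,X):
    p=c['mtx']@(c['R']@np.asarray(X)+c['t']); return p[:2]/p[2]
E
python3 - <<'E'
from h import *
s=r.read_state();print(s['ee_pos'],s['eef_rot'],s['time'],s['width'])
Z=dict(gauge=0,cam_pivot=.086,stop_handle=.102,stop_pointer=.032,tab_green=.01,tab_white=.01,rinse_bar=0,stem_a=0,bowl=0,mug=0,peeler=0,lever_face=.16)
for n in('scene','top'):
    c=shot(n,n+'0.png'); print(n,'cam at',(-c['R'].T@c['t']).round(3))
    for l,z in Z.items():
        for q in eyes.landmark_of(c,l)[:2]: print(l,round(q['p'],2),np.round(q['xy'],1),onz(c,q['xy'],z).round(4))
E
```

```text
[0.1616518  0.60332482 0.22176112] [ 1.30497663e-01  9.91448364e-01 -7.05388154e-04 -5.43202424e-05] 0.0 0.08712196049586393
scene cam at [1.012 0.484 1.057]
gauge 0.69 [198.8 181.7] [ 0.6026 -0.1824  0.    ]
cam_pivot 0.57 [194.3 161.3] [ 0.6019 -0.1911  0.086 ]
stop_handle 0.65 [233.4 200.9] [ 0.6141 -0.0119  0.102 ]
stop_pointer 0.78 [266.4 199.1] [0.5139 0.0077 0.032 ]
tab_green 0.44 [259.6 189. ] [ 0.4939 -0.0406  0.01  ]
tab_green 0.31 [201.5 181.5] [ 0.6002 -0.1715  0.01  ]
tab_white 0.46 [279.3 219.7] [0.5234 0.0698 0.01  ]
rinse_bar 0.41 [378.7 244.4] [0.3765 0.2961 0.    ]
rinse_bar 0.24 [199.8 184.2] [ 0.606  -0.1735  0.    ]
stem_a 0.71 [379.2 242.5] [0.371  0.2935 0.    ]
bowl 0.81 [200.5 105. ] [ 0.4036 -0.4249  0.    ]
mug 0.73 [376.1 311.3] [0.5251 0.4062 0.    ]
peeler 0.66 [265.5 169.1] [ 0.427  -0.0867  0.    ]
peeler 0.32 [202.6 107.6] [ 0.4059 -0.4108  0.    ]
lever_face 0.49 [200.7 140.9] [ 0.5782 -0.1826  0.16  ]
top cam at [0.451 0.01  1.312]
gauge 0.98 [314.2 171.1] [ 0.6077 -0.1815  0.    ]
cam_pivot 0.62 [319.1 171.5] [ 0.5965 -0.1837  0.086 ]
cam_pivot 0.4 [255.9 197.7] [0.5148 0.0051 0.086 ]
stop_handle 0.61 [264.4 166.5] [ 0.607  -0.0186  0.102 ]
stop_pointer 0.87 [255.7 196.6] [0.521  0.0056 0.032 ]
tab_green 0.37 [267.1 203.2] [ 0.5018 -0.0309  0.01  ]
tab_white 0.37 [234.2 197.4] [0.5186 0.0737 0.01  ]
stem_a 0.91 [164.9 242.4] [0.3733 0.2907 0.    ]
bowl 0.86 [388.7 237.6] [ 0.3981 -0.4207  0.    ]
mug 0.96 [131.3 191.6] [0.5327 0.4023 0.    ]
peeler 0.74 [288.8 228.1] [ 0.4239 -0.1014  0.    ]
lever_face 0.7 [321.1 172.6] [ 0.5847 -0.1777  0.16  ]
```

```bash
cd pics; python3 -c "
import cv2,numpy as np
a=cv2.imread('scene0.png');b=cv2.imread('top0.png');cv2.imwrite('both0.png',cv2.resize(np.vstack([a,b]),(400,600)) if 0 else cv2.resize(np.hstack([a,b]),(800,300)))"
```

```text
(no output)
```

View pics/scene0.png

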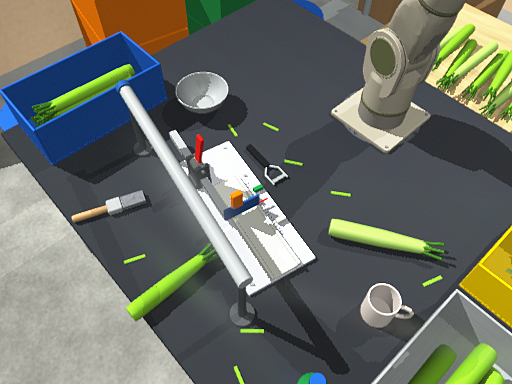

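View pics/top0.png

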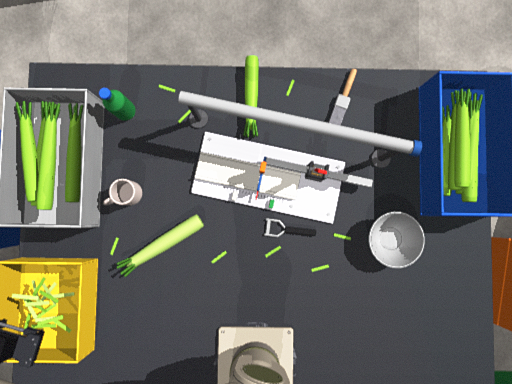

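The top view shows the gauge yawed about -0.2 rad: clamp at (317,172), orange handle (263,167), pointer tip (256,197), green tab (270,204) on the clamp side, white tab further left. The scene view agrees. Next I fit the gauge model to both views.

```bash
cat > fit.py <<'E'
from h import *
def measure(save=None):
    cs=[shot(n) for n in('scene','top')]; obs=[]
    for c in cs:
        for l in('gauge','cam_pivot','lever_face','stop_handle','stop_pointer','tab_green','tab_white'):
            q=eyes.landmark_of(c,l)
            if q: obs.append((c,l,np.array(q[0]['xy'])))
    def pts(p):
        gx,gy,yw,s,th,tg,tw,px,tx=p
        L=dict(gauge=[0,0,0],cam_pivot=[0,0,.086],lever_face=[.075*np.sin(th)-.005*np.cos(th),0,.086+.075*np.cos(th)+.005*np.sin(th)],
          stop_handle=[-.03,.175+s,.102],stop_pointer=[px,.175+s,.032],tab_green=[tx,tg,.01],tab_white=[tx,tw,.01])
        M=R.from_euler('z',yw).as_matrix()
        return {k:M@v+[gx,gy,0] for k,v in L.items()}
    f=lambda p:np.concatenate([(proj(c,pts(p)[l])-xy) for c,l,xy in obs]+[[(p[4]+.1)/.1]])
    o=least_squares(f,[.605,-.182,-.2,0,-.1,.12,.23,-.1,-.1],loss='soft_l1')
    return cs,obs,o,pts(o.x)
if __name__=='__main__':
    cs,obs,o,P=measure()
    print('gx gy yaw s th tg tw px tx',o.x.round(4)); 
    for c,l,xy in obs: print(l,(proj(c,P[l])-xy).round(1))
    print({k:v.round(4) for k,v in P.items()}); print('pointer-tab',.175+o.x[3]-o.x[5])
    # colour check of the green tab / red pointer
    for c,n in zip(cs,('scene','top')):
        u,v=proj(c,P['tab_green']); u2,v2=proj(c,P['stop_pointer'])
        a,b=int((u+u2)/2),int((v+v2)/2); im=c['image'][b-30:b+30,a-40:a+40]
        cv2.imwrite(f'pics/crop_{n}.png',cv2.resize(im[...,::-1],(400,300),interpolation=cv2.INTER_CUBIC)); print(n,'crop origin',a-40,b-30)
    cv2.imwrite('pics/crops.png',np.hstack([cv2.imread(f'pics/crop_{n}.png') for n in('scene','top')]))
E
python3 fit.py
```

```text
gx gy yaw s th tg tw px tx [ 0.6011 -0.1831 -0.2028 -0.0095 -0.086   0.1212  0.2356 -0.128  -0.1307]
gauge [-0.6 -0.4]
cam_pivot [ 2.2 -2. ]
lever_face [-1.   3.2]
stop_handle [-0.4  0.4]
stop_pointer [ 1.9 -0.3]
tab_green [-1.8  0. ]
tab_white [ 3.5 -2.5]
gauge [2.  0.6]
cam_pivot [-0.6 -1.3]
lever_face [-1.3  1.7]
stop_handle [-0.2  0. ]
stop_pointer [ 1.6 -1.4]
tab_green [-0.7  0.2]
tab_white [ 0.  -2.2]
{'gauge': array([ 0.6011, -0.1831,  0.    ]), 'cam_pivot': array([ 0.6011, -0.1831,  0.086 ]), 'lever_face': array([ 0.5899, -0.1808,  0.1603]), 'stop_handle': array([ 0.605, -0.015,  0.102]), 'stop_pointer': array([0.509 , 0.0048, 0.032 ]), 'tab_green': array([ 0.4974, -0.0381,  0.01  ]), 'tab_white': array([0.5205, 0.074 , 0.01  ])}
pointer-tab 0.04431518043499254
scene crop origin 223 163
top crop origin 222 172
```

View pics/crops.png

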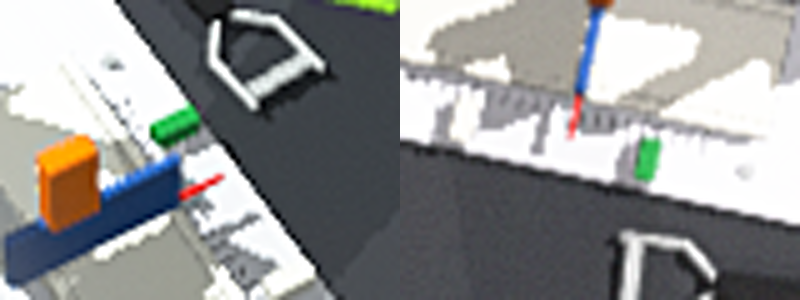

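```bash
cat > plan.py <<'E'
from h import *
G=np.array([.6011,-.1831,0]); YAW=-.2028
M=R.from_euler('z',YAW).as_matrix()
def w(g): return G+M@np.asarray(g)
def rot(lean):  # deg
    return R.from_matrix(M)*R.from_matrix(np.array([[-1,0,0],[0,1,0],[0,0,-1.]]).T)*R.from_euler('y',-lean,degrees=True)
def rows(targets):  # list of (gauge-frame TCP, lean)
    s=r.read_state(); p=np.array(s['ee_pos']); q=R.from_quat(s['eef_rot'])
    for g,l in targets:
        d=q.inv().apply(w(g)-p)/.2; t=(q.inv()*rot(l)).as_rotvec()/(np.pi/2)
        print(np.round(np.r_[d,t],3).tolist())
def gpose():
    s=r.read_state(); z=R.from_quat(s['eef_rot']).as_matrix()
    print('t',round(s['time'],2),'gauge TCP',(M.T@(np.array(s['ee_pos'])-G)).round(4),'z',(M.T@z[:,2]).round(3),'F',(M.T@np.array(s['ft_force'])).round(1),'w',round(s['width'],4))
def tcp(grasp,lean):
    a=np.radians(lean); return np.array(grasp)+.019*np.array([np.sin(a),0,-np.cos(a)])
E
python3 - <<'E'
from plan import *
a=np.radians(35); b=np.array([-np.sin(a),0,np.cos(a)])
g=tcp([-.03,.1655,.104],35); gpose()
rows([(g+.1*b,35),(g,35)])
# colours: pointer vs tab along gauge y
c=shot('top');im=cv2.cvtColor(c['image'],cv2.COLOR_RGB2HSV)
for n,lo,hi,z in(('green',(50,120,40),(80,255,255),.024),('red',(172,110,60),(180,255,255),.032)):
    m=cv2.inRange(im,lo,hi); 
    if n=='red': m|=cv2.inRange(im,(0,110,60),(4,255,255))
    k,_,st,ce=cv2.connectedComponentsWithStats(m[160:230,220:300])
    for i in range(1,k):
        if st[i,4]>5: print(n,st[i],ce[i]+[220,160],(M.T@(onz(c,ce[i]+[220,160],z)-G)).round(4))
E
```

```text
t 2.1 gauge TCP [-0.5888  0.6822  0.2226] z [-0.  0. -1.] F [ 0.  -0.   0.2] w 0.0871
[-2.71, -2.428, 0.261, -0.011, -0.389, -0.036]
[-2.996, -2.411, 0.67, -0.011, -0.389, -0.036]
green [49 40  5  8 29] [270.96551724 203.37931034] [-0.1265  0.1174  0.024 ]
red [36 31  2  8  9] [256.66666667 194.66666667] [-0.1099  0.1671  0.032 ]
```

>>> play_rows:
  motion:
    - [-0.25, -0.22, 0, 0, 0, 0, 100]
    - [-0.5, -0.45, 0, 0, 0, 0, 100]
    - [-0.72, -0.66, 0, 0, 0, 0, 100]
    - [-0.9, -0.83, 0, 0, 0, 0, 100]
    - [-1, -0.9, 0, 0, 0, 0, 100]

```text
time: 2.78
ee_pos: [0.3103, 0.3752, 0.223]
eef_rot: [0.132, 0.991, 0.0, 0.0]
ft_force: [-0.4, 0.6, -0.1]
width: 0.0872
```

>>> play_rows:
  motion:
    - [-0.25, -0.22, 0, 0, 0, 0, 100]
    - [-0.5, -0.45, 0, 0, 0, 0, 100]
    - [-0.72, -0.66, 0, 0, 0, 0, 100]
    - [-0.9, -0.83, 0, 0, 0, 0, 100]
    - [-1, -0.9, 0, 0, 0, 0, 100]

```text
time: 3.4
ee_pos: [0.4563, 0.1491, 0.2229]
eef_rot: [0.133, 0.991, 0.0, 0.0]
ft_force: [-0.5, 1.3, 0.2]
width: 0.0871
```

>>> play_rows:
  motion:
    - [-0.2, -0.2, 0, 0, -0.08, 0, 100]
    - [-0.4, -0.35, 0, -0.005, -0.18, -0.02, 100]
    - [-0.55, -0.5, 0.1, -0.01, -0.28, -0.036, 100]
    - [-0.65, -0.63, 0.15, -0.011, -0.389, -0.036, 100]
    - [-0.65, -0.63, 0.15, -0.011, -0.389, -0.036, 100]

```text
time: 4.03
ee_pos: [0.5447, -0.0049, 0.1892]
eef_rot: [0.097, 0.949, -0.032, 0.297]
ft_force: [-0.2, 0.3, 0.6]
width: 0.0867
```

```bash
python3 - <<'E'
from plan import *
gpose(); g=tcp([-.03,.1655,.104],35); rows([(g,35)]); shot('scene','s1.png')
im=cv2.imread('pics/s1.png')[100:300,150:350]; cv2.imwrite('pics/s1c.png',cv2.resize(im,(600,600)))
E
```

```text
t 4.03 gauge TCP [-0.0911  0.1632  0.1892] z [ 0.571 -0.004 -0.821] F [-0.3  0.3  0.6] w 0.0867
[-0.008, 0.014, 0.619, -0.002, -0.002, -0.0]
```

View pics/s1c.png

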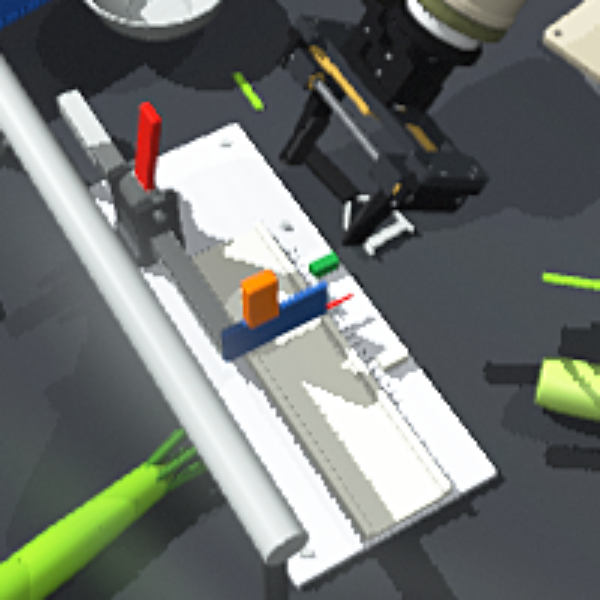

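The leaned gripper (crop (380,130)) is in front of the handle (260,300) with the fingers straddling it. I go in and close.

>>> play_rows:
  motion:
    - [0, 0.014, 0.2, 0, 0, 0, 100]
    - [0, 0.014, 0.4, 0, 0, 0, 100]
    - [0, 0.014, 0.55, 0, 0, 0, 100]
    - [0, 0.014, 0.62, 0, 0, 0, 100]
    - [0, 0.014, 0.62, 0, 0, 0, 40]
  squeeze: 12

```text
time: 4.7
ee_pos: [0.6198, -0.0138, 0.0914]
eef_rot: [0.097, 0.949, -0.031, 0.299]
ft_force: [-1.0, 0.5, -0.2]
width: 0.0826
```

>>> play_rows:
  motion:
    - [0, 0, 0, 0, 0, 0, 10]
    - [0, 0, 0, 0, 0, 0, 5]
    - [0, 0, 0, 0, 0, 0, 5]
    - [0, 0, 0, 0, 0, 0, 5]
    - [0, 0, 0, 0, 0, 0, 5]

```text
time: 5.32
ee_pos: [0.6181, -0.0146, 0.0911]
eef_rot: [0.097, 0.949, -0.031, 0.299]
ft_force: [-0.9, 0.4, -0.4]
width: 0.0348
```

```bash
cat > dy.py <<'E'
from plan import *
def delta(show=True):
    c=shot('top'); im=cv2.cvtColor(c['image'],cv2.COLOR_RGB2HSV); out={}
    for n,z in(('green',.024),('red',.032)):
        m=cv2.inRange(im,(50,120,40),(80,255,255)) if n=='green' else cv2.inRange(im,(172,110,60),(180,255,255))|cv2.inRange(im,(0,110,60),(4,255,255))
        k,_,st,ce=cv2.connectedComponentsWithStats(m[180:225,220:300])
        for i in range(1,k):
            if st[i,4]>3: out[n]=M.T@(onz(c,ce[i]+[220,180],z)-G); print(n,st[i],out[n].round(4))
    for n,z in(('tab_green',.01),('stop_pointer',.032)):
        for q in eyes.landmark_of(c,n)[:1]: print(n,round(q['p'],2),(M.T@(onz(c,q['xy'],z)-G)).round(4))
    return c
E
python3 - <<'E'
from dy import *
gpose(); delta()
E
```

```text
t 5.33 gauge TCP [-0.0172  0.1685  0.0911] z [ 0.574 -0.001 -0.819] F [-0.9  0.2 -0.4] w 0.0348
green [51 24  2  4  5] [-0.1329  0.114   0.024 ]
```

>>> play_rows:
  motion:
    - [0, 0, 0, 0, 0, 0, 5]
    - [0, 0, 0, 0, 0, 0, 5]
    - [0, 0, 0, 0, 0, 0, 5]

```text
time: 5.85
ee_pos: [0.6181, -0.0147, 0.0909]
eef_rot: [0.097, 0.949, -0.031, 0.299]
ft_force: [-0.7, -0.7, -0.1]
width: 0.0161
```

```bash
python3 - <<'E'
from dy import *
gpose(); c=shot('scene'); 
im=cv2.cvtColor(c['image'],cv2.COLOR_RGB2BGR)[155:235,215:295]; t=delta()
im2=cv2.cvtColor(t['image'],cv2.COLOR_RGB2BGR)[155:235,225:305]
cv2.imwrite('pics/g.png',cv2.resize(np.hstack([im,im2]),(800,400),interpolation=cv2.INTER_CUBIC))
E
```

```text
t 5.85 gauge TCP [-0.0173  0.1684  0.0909] z [ 0.574 -0.001 -0.819] F [-0.5 -0.8 -0.1] w 0.0161
green [51 23  2  5  5] [-0.131   0.1144  0.024 ]
tab_green 0.2 [-0.1341  0.2391  0.01  ]
```

View pics/g.png

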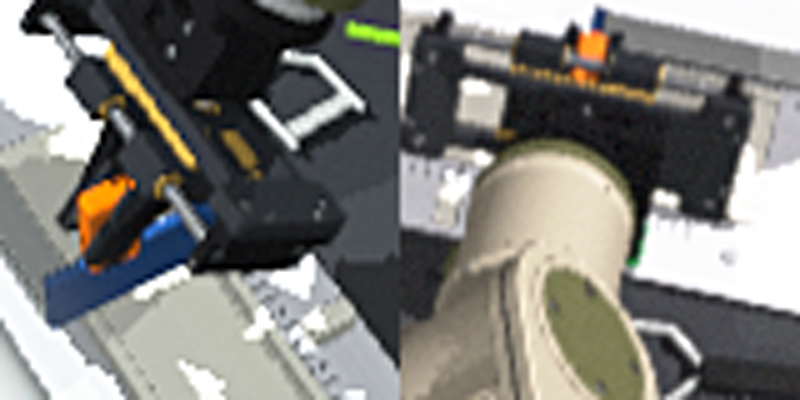

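Gripped (width 16.1 mm). Now I measure the tab relative to the pointer more carefully, from the initial unoccluded images.

```bash
python3 - <<'E'
from plan import *
f=8
def box(c,x0,x1,y0,y1,z0,z1):
    P=[proj(c,w([x,y,z])) for x in(x0,x1) for y in(y0,y1) for z in(z0,z1)]
    return cv2.convexHull(np.float32(P))[:,0]
def cen(h): m=cv2.moments(h); return np.array([m['m10'],m['m01']])/m['m00']
for n in('scene','top'):
    c=shot(n); b=cv2.imread(f'pics/{n}0.png').astype(float)
    u,v=np.round(proj(c,w([-.13,.119,.02]))).astype(int); u2,v2=np.round(proj(c,w([-.11,.167,.032]))).astype(int)
    # soft masks by excess colour
    def soft(e,u,v,k=8):
        e=np.clip(e,0,None)[v-k:v+k+1,u-k:u+k+1]; e=np.where(e>.12*e.max(),np.minimum(e,.6*e.max()),0)
        Y,X=np.mgrid[v-k:v+k+1,u-k:u+k+1]; return np.array([(e*X).sum(),(e*Y).sum()])/e.sum(), e.sum()/(e.max()+1e-9)
    g,na=soft(b[...,1]-np.maximum(b[...,0],b[...,2]),u,v); rr,nb=soft(b[...,2]-np.maximum(b[...,0],b[...,1]),u2,v2)
    o=least_squares(lambda p:cen(box(c,p[0]-.014,p[0]+.014,p[1]-.007,p[1]+.007,.01,.024))-g,[-.13,.12],diff_step=1e-3).x
    X=M.T@(onz(c,rr,.032)-G)
    print(n,'tab',o.round(4),'area',na,cv2.contourArea(box(c,o[0]-.014,o[0]+.014,o[1]-.007,o[1]+.007,.01,.024)),'pointer',X.round(4),nb,'diff',round(X[1]-o[1],4))
    for k in('handle',):
        print('handle centroid px predicted',cen(box(c,-.045,-.015,.159,.175,.074,.126)).round(1))
E
```

```text
scene tab [-0.1286  0.1153] area 48.75661375596883 71.43848373438232 pointer [-0.1128  0.1664  0.032 ] 15.62193362182091 diff 0.0512
handle centroid px predicted [235.6 198.9]
top tab [-0.1261  0.1167] area 35.30158730102696 41.5373128647916 pointer [-0.1103  0.1672  0.032 ] 13.194003527220511 diff 0.0506
handle centroid px predicted [262.6 166.9]
```

>>> play_rows:
  motion:
    - [0, -0.06, 0, 0, 0, 0, 5]
    - [0, -0.14, 0, 0, 0, 0, 5]
    - [0, -0.21, 0, 0, 0, 0, 5]
    - [0, -0.253, 0, 0, 0, 0, 5]
    - [0, -0.253, 0, 0, 0, 0, 5]

```text
time: 6.78
ee_pos: [0.6079, -0.0649, 0.091]
eef_rot: [0.097, 0.949, -0.031, 0.299]
ft_force: [4.4, -3.7, -3.3]
width: 0.0158
```

```bash
python3 - <<'E'
from plan import *
gpose(); c=shot('scene')
im=cv2.cvtColor(c['image'],cv2.COLOR_RGB2BGR)[130:230,180:300]
t=shot('top');im2=cv2.cvtColor(t['image'],cv2.COLOR_RGB2BGR)[150:230,225:305]
cv2.imwrite('pics/g2.png',cv2.resize(im,(720,600),interpolation=cv2.INTER_CUBIC))
E
```

```text
t 6.78 gauge TCP [-0.0171  0.1172  0.091 ] z [ 0.574 -0.001 -0.819] F [ 5.  -2.7 -3.3] w 0.0158
```

View pics/g2.png

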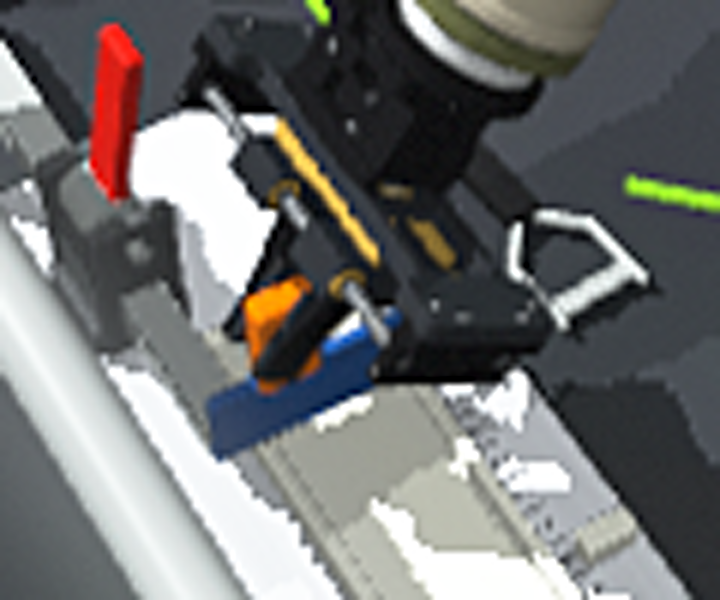

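The stop moved 51 mm. I release, back off, and check.

>>> play_rows:
  motion:
    - [0, 0, 0, 0, 0, 0, 60]
    - [0, 0, 0, 0, 0, 0, 60]
    - [0, 0, 0, 0, 0, 0, 60]
    - [0, 0, 0, 0, 0, 0, 60]
    - [0, 0, 0, 0, 0, 0, 60]

```text
time: 7.5
ee_pos: [0.6079, -0.0641, 0.091]
eef_rot: [0.097, 0.949, -0.031, 0.299]
ft_force: [1.5, -0.2, -0.5]
width: 0.0509
```

>>> play_rows:
  motion:
    - [0, 0, -0.1, 0, 0, 0, 60]
    - [0, 0, -0.3, 0, 0, 0, 60]
    - [0, 0, -0.6, 0, 0, 0, 30]
    - [-0.2, 0, -0.8, 0, 0, 0, 0]
    - [-0.2, 0, -0.9, 0, 0, 0, 0]

```text
time: 8.12
ee_pos: [0.5403, -0.0496, 0.266]
eef_rot: [0.097, 0.948, -0.029, 0.302]
ft_force: [0.1, -0.1, -0.5]
width: 0.0302
```

```bash
python3 - <<'E'
from plan import *
gpose(); ims=[]
for n,(a,b) in(('scene',(205,140)),('top',(235,165))):
    c=shot(n,n+'2.png'); im=cv2.imread(f'pics/{n}2.png')[b:b+70,a:a+70]; ims.append(cv2.resize(im,(400,400),interpolation=cv2.INTER_CUBIC))
    for l,z in(('stop_pointer',.032),('tab_green',.01),('stop_handle',.102)):
        for q in eyes.landmark_of(c,l)[:1]: print(n,l,round(q['p'],2),np.round(q['xy'],1),(M.T@(onz(c,q['xy'],z)-G)).round(4))
cv2.imwrite('pics/g3.png',np.hstack(ims))
E
```

```text
t 8.12 gauge TCP [-0.0865  0.1185  0.266 ] z [ 0.578  0.002 -0.816] F [ 0.2 -0.1 -0.5] w 0.0302
scene stop_pointer 0.69 [257.4 184. ] [-0.1288  0.1132  0.032 ]
scene tab_green 0.61 [260.7 191.9] [-0.1312  0.1282  0.01  ]
scene stop_handle 0.89 [226.1 185. ] [-0.0296  0.1173  0.102 ]
top stop_pointer 0.73 [234.8 197.5] [-0.1333  0.2317  0.032 ]
top stop_handle 0.78 [277.5 170.7] [-0.0312  0.1217  0.102 ]
```

View pics/g3.png

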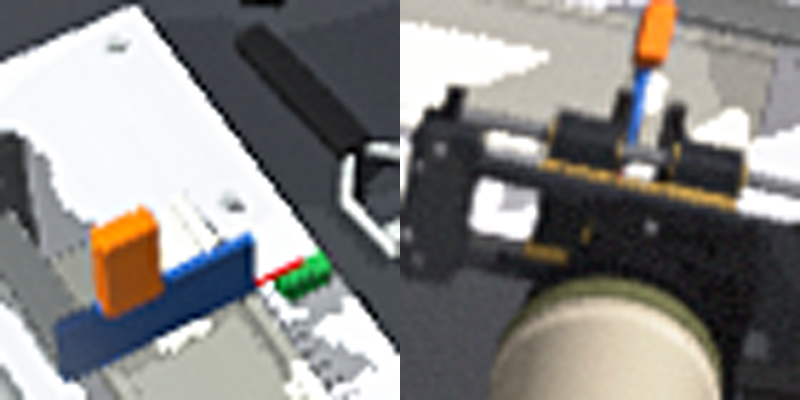

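In the scene view the pointer lies across the green tab (pointer (300,265) in the crop, tab (305,275)). The arm hides it from the top, so I move to the lever start pose and check again from there.

```bash
python3 - <<'E'
from plan import *
rows([([-.09,0,.17],38)])
E
```

```text
[0.265, -0.588, 0.364, -0.001, -0.034, 0.0]
```

>>> play_rows:
  motion:
    - [0, -0.2, 0, 0, 0, 0, 0]
    - [0, -0.42, 0, 0, 0, 0, 0]
    - [0.1, -0.588, 0.1, 0, -0.034, 0, 0]
    - [0.265, -0.588, 0.364, 0, -0.034, 0, 0]
    - [0.265, -0.588, 0.364, 0, -0.034, 0, 0]

```text
time: 9.15
ee_pos: [0.5104, -0.1648, 0.1666]
eef_rot: [0.096, 0.942, -0.034, 0.32]
ft_force: [-0.7, -0.3, 0.5]
width: 0.0001
```

```bash
cat > chk.py <<'E'
from plan import *
import sys
gpose(); ims=[]; cs={}
for n,(a,b) in(('scene',(180,120)),('top',(245,140))):
    c=cs[n]=shot(n,n+'3.png'); im=c['image'][...,::-1].copy(); b_=im.astype(float)
    u,v=np.round(proj(c,w([-.115,.117,.032]))).astype(int);k=7
    e=(b_[...,2]-np.maximum(b_[...,0],b_[...,1])); e=np.clip(e[v-k:v+k+1,u-k:u+k+1],0,None); e[e<.25*e.max()]=0
    Y,X=np.mgrid[v-k:v+k+1,u-k:u+k+1]; q=[(e*X).sum()/e.sum(),(e*Y).sum()/e.sum()]
    print(n,'red',np.round(q,1),e.max(),(M.T@(onz(c,q,.032)-G)).round(4))
    ims.append(cv2.resize(im[b:b+100,a:a+100],(400,400),interpolation=cv2.INTER_CUBIC))
    for l in('lever_face','cam_pivot'):
        for z in eyes.landmark_of(c,l)[:1]: print(n,l,round(z['p'],2),np.round(z['xy'],1))
cv2.imwrite('pics/'+sys.argv[1],np.hstack(ims))
for n,c in cs.items():
  for th in(-.2,-.1,0,1.57):
    f=w([.075*np.sin(th)-.005*np.cos(th),0,.086+.075*np.cos(th)+.005*np.sin(th)]); print(n,th,proj(c,f).round(1))
  print('piv',proj(c,w([0,0,.086])).round(1))
E
python3 chk.py g4.png
```

```text
t 9.15 gauge TCP [-0.0925 -0.0003  0.1666] z [ 0.61  -0.003 -0.792] F [-0.6 -0.4  0.5] w 0.0001
scene red [253.5 187.1] 241.0 [-0.1139  0.117   0.032 ]
scene lever_face 0.52 [197.  141.3]
scene cam_pivot 0.59 [195.6 163.7]
top red [272.3 198. ] 185.0 [-0.1096  0.1172  0.032 ]
top lever_face 0.43 [321.6 172.4]
top cam_pivot 0.69 [318.9 168. ]
scene -0.2 [200.5 142.7]
scene -0.1 [198.  143.4]
scene 0 [195.4 144.2]
scene 1.57 [171.1 172.7]
piv [196.3 162.8]
top -0.2 [321.5 173.7]
top -0.1 [322.1 171.1]
top 0 [322.7 168.5]
top 1.57 [324.3 145.6]
piv [318.9 170. ]
```

View pics/g4.png

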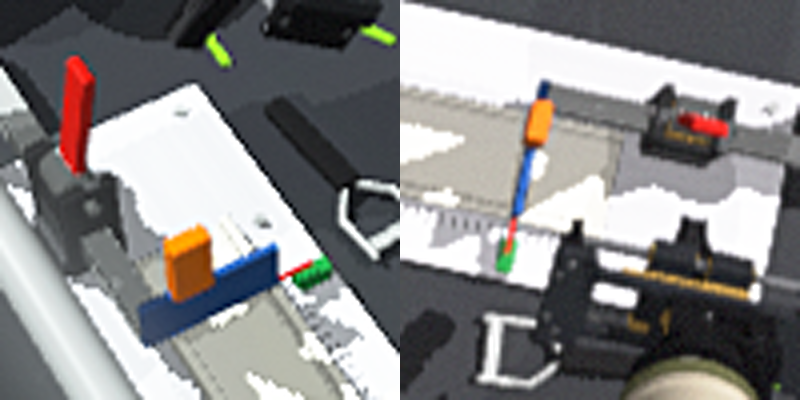

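Pointer is at 0.117 along the gauge and the tab at 0.115–0.117, so it is centred with the lever still open. Now I plan the lever arc.

```bash
cat > arc.py <<'E'
from plan import *
def tp(th,m,rad=.078,lean=38):
    u=np.array([np.sin(th),0,np.cos(th)]); n=np.array([-np.cos(th),0,np.sin(th)])
    return np.array([0,0,.086])+rad*u+(.005+.0095*abs(np.cos(th+np.radians(lean)))+m)*n
E
python3 - <<'E'
from arc import *
for th,m in((-.1,.015),(0,0),(.2,-.002),(.4,-.003),(.6,-.003),(.75,-.003),(.9,-.003),(1.05,-.003),(1.2,-.003),(1.35,-.003),(1.5,-.003),(1.57,-.003)):
    print(th,tp(th,m).round(4)); rows([(tp(th,m),38)])
E
```

```text
-0.1 [-0.0357  0.      0.1608]
[-0.167, -0.004, 0.213, -0.0, 0.003, -0.0]
0 [-0.0125  0.      0.164 ]
[-0.268, -0.004, 0.272, -0.0, 0.003, -0.0]
0.2 [0.0065 0.     0.1643]
[-0.344, -0.004, 0.33, -0.0, 0.003, -0.0]
0.4 [0.0243 0.     0.1604]
[-0.401, -0.004, 0.4, -0.0, 0.003, -0.0]
0.6 [0.04   0.     0.1531]
[-0.441, -0.004, 0.478, -0.0, 0.003, -0.0]
0.75 [0.0506 0.     0.1455]
[-0.459, -0.004, 0.541, -0.0, 0.003, -0.0]
0.9 [0.0598 0.     0.1361]
[-0.466, -0.004, 0.606, -0.0, 0.003, -0.0]
1.05 [0.066  0.     0.1277]
[-0.464, -0.004, 0.658, -0.0, 0.003, -0.0]
1.2 [0.071  0.     0.1187]
[-0.456, -0.004, 0.709, -0.0, 0.003, -0.0]
1.35 [0.0748 0.     0.109 ]
[-0.441, -0.004, 0.758, -0.0, 0.003, -0.0]
1.5 [0.0773 0.     0.0988]
[-0.419, -0.004, 0.806, -0.0, 0.003, -0.0]
1.57 [0.078  0.     0.0939]
[-0.407, -0.004, 0.828, -0.0, 0.003, -0.0]
```

>>> play_rows:
  motion:
    - [-0.167, 0, 0.213, 0, 0, 0, 0]
    - [-0.268, 0, 0.272, 0, 0, 0, 0]
    - [-0.344, 0, 0.33, 0, 0, 0, 0]
    - [-0.401, 0, 0.4, 0, 0, 0, 0]
    - [-0.441, 0, 0.478, 0, 0, 0, 0]

```text
time: 10.07
ee_pos: [0.6342, -0.1878, 0.1533]
eef_rot: [0.095, 0.941, -0.032, 0.323]
ft_force: [-5.8, 0.4, -0.2]
width: 0.0006
```

```bash
python3 - <<'E'
from arc import *
gpose()
for th,m in((.75,-.003),(.9,-.003),(1.05,-.003),(1.2,-.003),(1.35,-.004),(1.5,-.004),(1.57,-.004)):
    rows([(tp(th,m),38)])
c=shot('scene','l1.png');im=cv2.imread('pics/l1.png')[90:230,130:270];cv2.imwrite('pics/l1c.png',cv2.resize(im,(560,560),interpolation=cv2.INTER_CUBIC))
E
```

```text
t 10.07 gauge TCP [0.0333 0.002  0.1533] z [ 0.614  0.002 -0.789] F [-5.8 -0.7 -0.2] w 0.0006
[-0.044, -0.01, 0.084, 0.001, -0.001, 0.0]
[-0.052, -0.01, 0.149, 0.001, -0.001, 0.0]
[-0.05, -0.011, 0.201, 0.001, -0.001, 0.0]
[-0.042, -0.011, 0.252, 0.001, -0.001, 0.0]
[-0.025, -0.011, 0.307, 0.001, -0.001, 0.0]
[-0.003, -0.011, 0.354, 0.001, -0.001, 0.0]
[0.009, -0.011, 0.375, 0.001, -0.001, 0.0]
```

View pics/l1c.png

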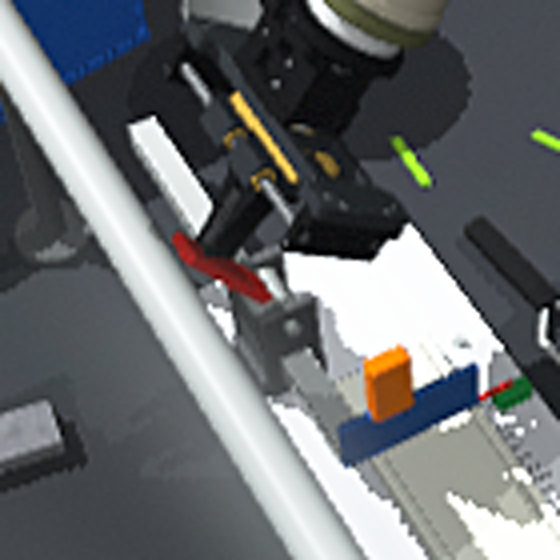

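The lever is moving over (about 0.55 rad), with the bar clear and the pointer still on the tab. Continuing.

>>> play_rows:
  motion:
    - [-0.044, -0.01, 0.084, 0, 0, 0, 0]
    - [-0.052, -0.01, 0.149, 0, 0, 0, 0]
    - [-0.05, -0.01, 0.201, 0, 0, 0, 0]
    - [-0.042, -0.01, 0.252, 0, 0, 0, 0]
    - [-0.025, -0.01, 0.307, 0, 0, 0, 0]

```text
time: 10.75
ee_pos: [0.6744, -0.198, 0.108]
eef_rot: [0.095, 0.941, -0.032, 0.323]
ft_force: [-0.5, -0.4, 0.2]
width: 0.0006
```

```bash
python3 - <<'E'
from arc import *
gpose()
for th,m in((1.35,-.003),(1.5,-.003),(1.57,-.003)):
    print(tp(th,m).round(4)); rows([(tp(th,m),38)])
E
```

```text
t 10.75 gauge TCP [0.0748 0.0002 0.108 ] z [ 0.614  0.002 -0.789] F [-0.4 -0.4  0.2] w 0.0006
[0.0748 0.     0.109 ]
[-0.003, -0.001, -0.004, 0.001, -0.001, 0.0]
[0.0773 0.     0.0988]
[0.018, -0.001, 0.044, 0.001, -0.001, 0.0]
[0.078  0.     0.0939]
[0.031, -0.001, 0.066, 0.001, -0.001, 0.0]
```

No force now, so it has likely snapped. I press down lightly to make sure, then retreat back and up.

>>> play_rows:
  motion:
    - [0.018, 0, 0.044, 0, 0, 0, 0]
    - [0.031, 0, 0.066, 0, 0, 0, 0]
    - [0.031, 0, 0.066, 0, 0, 0, 0]

```text
time: 11.12
ee_pos: [0.6789, -0.1997, 0.0968]
eef_rot: [0.096, 0.94, -0.032, 0.326]
ft_force: [-10.6, 4.0, 19.2]
width: 0.0008
```

>>> play_rows:
  motion:
    - [0, 0, -0.2, 0, 0, 0, 0]
    - [0, 0, -0.45, 0, 0, 0, 0]
    - [0, 0, -0.7, 0, 0, 0, 0]
    - [0, 0, -0.85, 0, 0, 0, 0]
    - [0, 0, -0.85, 0, 0, 0, 0]

```text
time: 11.75
ee_pos: [0.5825, -0.1694, 0.2081]
eef_rot: [0.09, 0.945, -0.022, 0.313]
ft_force: [0.8, -0.2, -2.5]
width: 0.0004
```

```bash
python3 chk.py g5.png
```

```text
t 11.75 gauge TCP [-0.021   0.0097  0.2081] z [ 0.595  0.023 -0.804] F [ 0.8  0.  -2.5] w 0.0004
scene red [253.5 187.1] 241.0 [-0.1139  0.117   0.032 ]
scene lever_face 0.56 [170.8 175.8]
scene cam_pivot 0.74 [197.9 162.1]
top red [272.3 198. ] 189.0 [-0.1095  0.1172  0.032 ]
top lever_face 0.6 [323.7 145.7]
top cam_pivot 0.58 [316.7 169. ]
scene -0.2 [200.5 142.7]
scene -0.1 [198.  143.4]
scene 0 [195.4 144.2]
scene 1.57 [171.1 172.7]
piv [196.3 162.8]
top -0.2 [321.5 173.7]
top -0.1 [322.1 171.1]
top 0 [322.7 168.5]
top 1.57 [324.3 145.6]
piv [318.9 170. ]
```

View pics/g5.png

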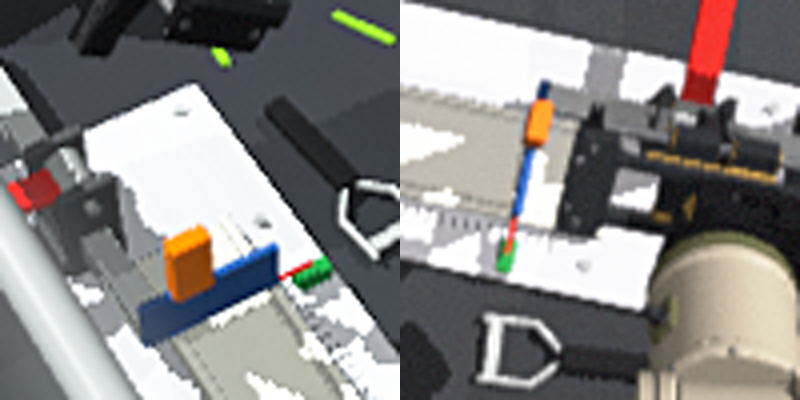

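The lever lies home (face at (170.8,175.8) and (323.7,145.7), as predicted for 1.57 rad), and the pointer hasn't moved. I back off a bit more, let the arm settle, and hand in.

>>> play_rows:
  motion:
    - [0, 0, -0.15, 0, 0, 0, 0]
    - [0, 0, -0.3, 0, 0, 0, 0]
    - [0, 0, -0.3, 0, 0, 0, 0]
    - [0, 0, -0.3, 0, 0, 0, 0]

```text
time: 12.55
ee_pos: [0.5475, -0.1645, 0.2538]
eef_rot: [0.091, 0.946, -0.021, 0.311]
ft_force: [0.7, 0.1, -0.9]
width: 0.0005
```

```bash
python3 -c "
from plan import *
gpose(); print(np.abs(r.read_state()['joint_vel']).max()); job.close_job()"
```

```text
t 12.55 gauge TCP [-0.0563  0.0074  0.2538] z [ 0.592  0.024 -0.805] F [ 0.7  0.3 -0.9] w 0.0005
0.0071508956953202545
the job is handed in; nothing more can be done
```

The gauge is set and clamped, and I handed the job in at about 12.6 s. I slid the stop about 51 mm by its orange handle with the lever open and let go. I then pushed the lever over with closed fingers, the tool leaned 38° under the pipe, until it snapped home, and backed the arm off.

**Last checks**
- **Pointer:** both cameras put it at y ≈ 0.117 m along the gauge, the same before and after clamping. The tab's centre came out at 0.115–0.117 m, so the pointer is within about 2 mm of it.
- **Lever:** in both views the lever face is where it should be when fully home, within about 3 pixels. The final press on it met about 20 N.
- **Arm:** it was clear of everything and almost still, with about 1 N on the wrist.
- **Bystanders:** I did not re-measure them or the bar; I had no sign of contact with either.

**What disagreed:** the network's readings for the green tab scattered by about 1 cm, and the top view once mistook the white tab for the pointer. I relied on colour measurements of the tab and pointer instead.

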